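# Load the reagent rack with bottles in order of size

### The job

Load the analyser's grey reagent rack: take the four white black-capped bottles from the tray and stand them in the rack's row of round seats in order of size, the smallest next to the rack's handle and the largest at the far end, each upright and fully down in its seat. Set them down rather than dropping them, tip none over, and leave the two tube stands that stand among them where they are.

Things in the scene. Friction and masses are not known exactly. Their poses are not given: they have to be found in the camera images.
- bottle_15: The smallest bottle: round, white plastic, paper label, flat black screw cap; 26 mm body diameter, 58 mm tall in all; the cap, its top 14 mm, is 23 mm in diameter and is the place to grip. About 22 g. Stands in the white tray, upright. Origin at the centre of its underside, z axis up along the bottle.
- bottle_60: The second smallest bottle: round, white plastic, paper label, flat black screw cap; 39 mm body diameter, 86 mm tall in all; the cap, its top 16 mm, is 31 mm in diameter and is the place to grip. About 78 g. Stands in the white tray, upright. Origin at the centre of its underside, z axis up along the bottle.
- bottle_125: The second largest bottle: round, white plastic, paper label, flat black screw cap; 51 mm body diameter, 103 mm tall in all; the cap, its top 18 mm, is 40 mm in diameter and is the place to grip. About 155 g. Stands in the white tray, upright. Origin at the centre of its underside, z axis up along the bottle.
- bottle_250: The largest bottle: round, white plastic, paper label, flat black screw cap; 62 mm body diameter, 133 mm tall in all; the cap, its top 20 mm, is 48 mm in diameter and is the place to grip. About 300 g. Stands in the white tray, upright. Origin at the centre of its underside, z axis up along the bottle.
- seat_1: Seat 1 of 4 counted from the rack's handle, for the smallest bottle: a white ring, 42 mm inner and 48 mm outer diameter, 12 mm high, fixed on the grey rack; the rack is fixed, lies turned any way, and its black bar handle ends 66 mm from this centre. Origin: centre of the seat's floor, where the bottle's underside rests, 10 mm above the bench; z up, x along the row away from the handle.
- seat_2: Seat 2 of 4 counted from the rack's handle, for the second smallest bottle: a white ring, 55 mm inner and 61 mm outer diameter, 12 mm high, fixed on the grey rack; the four seats form one straight row on the rack. Origin: centre of the seat's floor, where the bottle's underside rests, 10 mm above the bench; z up, x along the row away from the handle.
- seat_3: Seat 3 of 4 counted from the rack's handle, for the second largest bottle: a white ring, 67 mm inner and 73 mm outer diameter, 12 mm high, fixed on the grey rack; each bottle has 8 mm play all round. Origin: centre of the seat's floor, where the bottle's underside rests, 10 mm above the bench; z up, x along the row away from the handle.
- seat_4: Seat 4 of 4 counted from the rack's handle, for the largest bottle: a white ring, 78 mm inner and 84 mm outer diameter, 12 mm high, fixed on the grey rack; the rack is 282 x 96 mm without its handle, end walls 31 mm above the bench. Origin: centre of the seat's floor, where the bottle's underside rests, 10 mm above the bench; z up, x along the row away from the handle.
- stand_red: Not to be moved: a loose aluminium tube stand (48 mm foot) holding one blood tube with a red stopper (19 mm), 108 mm tall in all, standing among the bottles in the white tray (250 x 360 mm, fixed, floor 4 mm above the bench, walls 28 mm high). Origin at the centre of its underside.
- stand_purple: Not to be moved: a loose aluminium tube stand (48 mm foot) holding one blood tube with a purple stopper (19 mm), 83 mm tall in all, standing among the bottles in the white tray (250 x 360 mm, fixed, floor 4 mm above the bench, walls 28 mm high). Origin at the centre of its underside.

How it is judged (in metres and radians):
At the end, for the whole second after the job is handed in: Each bottle stands released and at rest in its own seat, ordered by size from the handle: within 12 mm of the seat's centre, its underside within 4 mm of the seat's floor, leaning less than 0.08 rad; both tube stands upright and within 30 mm of where they began (horizontal distance between bottle_15 and seat_1 below 0.012 m and z of bottle_15 in the frame of seat_1 below 0.004 m and angle between each of bottle_15, bottle_60, bottle_125, bottle_250's own z axis and vertical below 0.08 rad and linear speed of each of bottle_15, bottle_60, bottle_125, bottle_250 below 0.02 m/s and angular speed of each of bottle_15, bottle_60, bottle_125, bottle_250 below 0.2 rad/s and horizontal distance between bottle_60 and seat_2 below 0.012 m and z of bottle_60 in the frame of seat_2 below 0.004 m and horizontal distance between bottle_125 and seat_3 below 0.012 m and z of bottle_125 in the frame of seat_3 below 0.004 m and horizontal distance between bottle_250 and seat_4 below 0.012 m and z of bottle_250 in the frame of seat_4 below 0.004 m and distance of each of stand_red, stand_purple from where it was at the start of the episode below 0.03 m and angle between each of stand_red, stand_purple's own z axis and vertical below 0.1 rad); the robot touches nothing.
It fails at once if a bottle is tipped over (leans more than 45 degrees) (angle between any of bottle_15, bottle_60, bottle_125, bottle_250's own z axis and vertical above 0.79 rad).
It fails at once if a bottle is dropped (falls free at more than 0.75 m/s, a fall of about 30 mm) ((linear speed of bottle_15 above 0.75 m/s and contact force between the fingers and bottle_15 below 0.05 N) or (linear speed of bottle_60 above 0.75 m/s and contact force between the fingers and bottle_60 below 0.05 N) or (linear speed of bottle_125 above 0.75 m/s and contact force between the fingers and bottle_125 below 0.05 N) or (linear speed of bottle_250 above 0.75 m/s and contact force between the fingers and bottle_250 below 0.05 N)).
It fails at once if a tube stand is knocked over or more than 30 mm from its place ((distance of stand_red from where it was at the start of the episode above 0.03 m or angle between stand_red's own z axis and vertical above 0.5 rad) or (distance of stand_purple from where it was at the start of the episode above 0.03 m or angle between stand_purple's own z axis and vertical above 0.5 rad)).
It also fails if it takes over 106 s, if anything falls off the work surface, if the arm or the gripper's body presses on something with over 40 N, if the wrist force passes 120 N, or if a joint passes its speed limit or range.

### The arm

A 6-joint arm with a two-finger parallel gripper is mounted at the origin on the work surface. World frame = base frame: x ahead of the robot, y to its left, z up, the work surface at z = 0. Lengths are in mm, angles in rad, forces in N, time in s.
With the tool pointing down it reaches from about 275 to 750 mm from the base axis. Payload 10.2 kg.
Tool frame: the origin (TCP) lies between the finger pads; the fingertips stand 19 mm ahead of it and the grasp point (between the pads) is the TCP; z points along the fingers, y is the line along which they close (so a half turn about z gives the same grasp; the last joint's range is limited). The gripper opens to 85 mm and grips with 20 to 120 N. Pads are 22 mm wide; open, the fingers measure 114 mm over their backs; the gripper's body (76 mm by 85 mm) begins 54 mm behind the grasp point. The pads swing forward as they close: fully open they stand 13 mm farther back than shut.
Start: joints at [-1.479, 0.313, 1.498, -0, 1.331, -0.223], TCP at [162.541, -499.211, 250.294] pointing down, gripper open.
Joint ranges: [-2.94, 2.94], [-0.97, 2.17], [0.19, 2.56], [-1.23, 4.37], [0.02, 3.11], [-2.88, 2.88]. Speed limits (rad/s): [2.39, 2.39, 3.01, 3.14, 3.14, 3.14].

### API

Orientations are given as a unit quaternion [w, x, y, z].
In Python, from rig import sense, capture, finish_job gives the robot as it stands. The module is installed in compiled form; this text tells all that it offers.
- The arm moves only by the tool move_arm, never from a script. Its argument "moves" is a list of rows, each an object with "turn": the turn, a rotation vector about the tool's x, y, z in rad, a list of three; "translation": the shift along the tool's x, y, z in mm, a list of three; "hand": the opening, from 0 (shut) to 1 (fully open). In form: [{"turn": [wx, wy, wz], "translation": [x, y, z], "hand": hand}, ...]. A call has 1 to 10 rows; each row shifts and turns the commanded pose from where the row before left it, along the tool's axes as they then stand; what a row does not reach is not made up. A row lasts 1/12 s, in which the tool goes at most 41.7 mm and 7.16 degrees, less where a joint would pass 70% of its speed; a pose out of reach is approached as far as the arm can. A call with a gripper value outside its range is refused whole. The fingers move at their own pace and stop on an object; "grip_force" is the grip in N (left out, the last holds). Time passes only in rows, so rows that do not move let the fingers close. It gives the time, the measured TCP pose, the force, the opening and the grip force at its end, in the units of the state.
- sense(): the state, without advancing time (a new reading comes with each control period).
- capture(name): name is "side" or "top"; returns a dict with "image" (384x512x3 uint8, blue, green, red), "z_map" (384x512 float32, mm along the optical axis (not along the pixel's ray), 0 where there is no reading), "vertical_fov" (degrees; the focal length in pixels is half the picture's height over the tangent of half this angle, whatever the lens; pixels are square), "cx", "cy" (the principal point, pixels), "R" (3x3) and "t" (3): a world point X has camera coordinates R X + t. Camera axes: x right, y down, z forward; pixel columns grow to the right and rows downward; lengths in mm; the calibration is good to about 2 mm. A picture is of the moment at which its call begins.
- finish_job(): hands the job in; it is judged then, once.
The state is a dict: "time_s": time; "joints": joint angles; "dq": joint speeds; "tau": joint torques, N m; "eef_pos": TCP position; "ee_rot": TCP orientation; "force": force on the tool from outside, world axes, zero at the start; "wrist_torque": the same for the moment, N m; "grip_width": opening from 0.0 (shut) to 1.0 (fully open); "grip_force": force on a finger pad.
Only numpy, scipy, OpenCV 4.12 (cv2) and the standard library are available. Lean on these libraries where they do the work, as an engineer would, in place of code of your own. Each camera call takes 0.05 s, during which the arm holds its last target. There are 200 camera calls.

## Working session

There is one attempt and no reset: what is moved stays moved. The work goes in short steps, Python scripts to look and compute and a tool call to move; the robot and the scene stay as the last step left them, time stands still between calls to the robot, and variables do not carry over. Pictures are saved under pics/ and viewed, at most 14 in all, crops included, and the job is handed in when it is done.

Besides the shell and the picture viewer there is one more tool, called after "Call:" by a JSON object that holds its "name" and its "arguments", one argument or row to a line. move_arm: Moves the arm, as the interface text tells. Its arguments: {"type":"object","properties":{"moves":{"type":"array","items":{"type":"object","properties":{"turn":{"type":"array","items":{"type":"number"}},"translation":{"type":"array","items":{"type":"number"}},"hand":{"type":"number"}}}},"grip_force":{"type":"number"}},"required":["moves"]}

```bash
mkdir -p pics; python3 - <<'E'
from rig import *
import cv2,numpy as np
s=sense();print(s)
for n in("top","side"):
    c=capture(n);cv2.imwrite(f"pics/{n}0.png",c["image"]);np.savez(f"{n}0.npz",**c)
    print(n,c["vertical_fov"],c["cx"],c["cy"],c["R"],c["t"])
E
```

```text
{'time_s': 0.0, 'joints': array([-1.47943136e+00,  3.13438583e-01,  1.49842899e+00,  2.02717797e-05,
        1.33101027e+00, -2.23382661e-01]), 'dq': array([-0.00017718, -0.0001295 , -0.00036402,  0.00052683, -0.00150241,
       -0.00091813]), 'tau': array([ 4.09718472e-03, -4.12261999e+01, -2.59739292e+01,  4.84710802e-05,
        4.09110085e-03,  1.68258043e-05]), 'eef_pos': array([ 162.50758664, -498.97173176,  249.74395419]), 'ee_rot': array([-6.40546139e-04,  9.87642452e-01,  1.56722600e-01,  5.22090571e-05]), 'force': array([ 0.53897642,  0.57684017, -0.47964999]), 'wrist_torque': array([ 0.02900739,  0.04326859, -0.04374282]), 'grip_force': 0.0, 'grip_width': 1.000356021698365}
top 46.6552139322379 260.8288786536247 191.1753658551319 [[-0.05909481 -0.99824618 -0.0035179 ]
 [-0.977995    0.05860159 -0.20022897]
 [ 0.20008396 -0.00839201 -0.97974281]] [  44.95511279  524.61261347 1116.3377341 ]
side 46.20839233522261 248.60005659835286 195.84598120816406 [[ 0.99193832 -0.12607477 -0.01278732]
 [-0.09669556 -0.68781936 -0.71941261]
 [ 0.08190441  0.71484941 -0.69446525]] [-534.23205267   91.73263633  943.42304105]
```

View pics/top0.png

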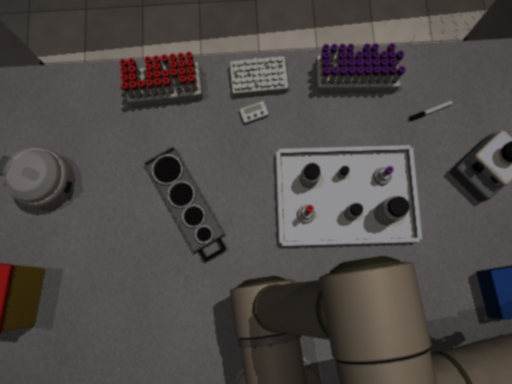

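View pics/side0.png

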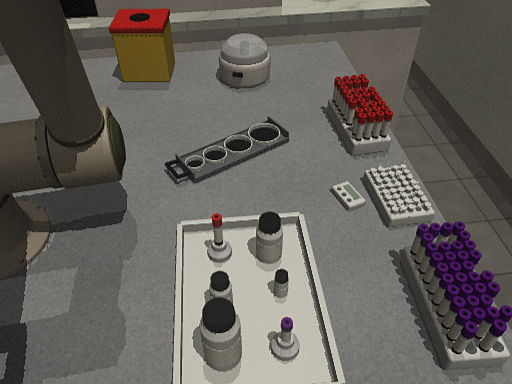

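The top view shows the 125 cap at (311,173), 15 at (344,171), 60 at (355,211) and 250 at (396,209). The red stand is at (308,211) and the purple at (385,175). The seats run from (168,169), the largest, to (204,234), with the handle at (211,248). I'll enlarge both areas.

```bash
python3 - <<'E'
import cv2
a=cv2.imread("pics/top0.png")
b=cv2.resize(a[140:260,270:425],(0,0),fx=5,fy=5,interpolation=cv2.INTER_CUBIC)[:600,:775]
b=cv2.convertScaleAbs(b,alpha=1.5,beta=20)
cv2.imwrite("pics/t1.png",b)
b=cv2.resize(a[140:265,135:235],(0,0),fx=4.8,fy=4.8,interpolation=cv2.INTER_CUBIC)
cv2.imwrite("pics/r1.png",cv2.convertScaleAbs(b,alpha=2.2,beta=20))
E
```

```text
(no output)
```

View pics/t1.png

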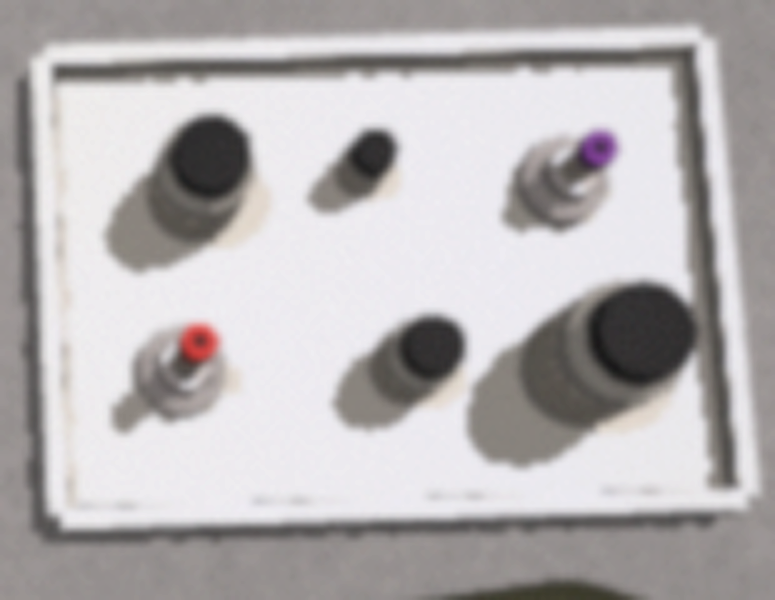

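View pics/r1.png

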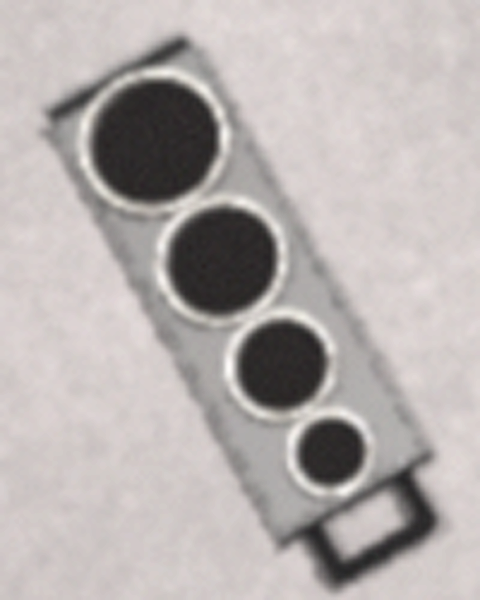

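t1: caps are 125 (211,156), 15 (374,153), 60 (433,347) and 250 (643,333). Stoppers are red (199,342) and purple (598,149). r1: ring centres 4..1 are (155,141), (222,261), (281,365) and (331,452). Next I convert these to world coordinates and cross-check against the side view and depth.

```bash
cat > h.py <<'E'
import numpy as np,cv2
def pt(c,u,v,z):
    f=192/np.tan(np.radians(c["vertical_fov"])/2)
    R,t=c["R"],c["t"]; d=R.T@[(u-c["cx"])/f,(v-c["cy"])/f,1]; o=-R.T@t
    return o+d*(z-o[2])/d[2]
def proj(c,X):
    f=192/np.tan(np.radians(c["vertical_fov"])/2); p=c["R"]@X+c["t"]
    return p[:2]/p[2]*f+[c["cx"],c["cy"]]
E
python3 - <<'E'
from h import *
c=np.load("top0.npz");s=np.load("side0.npz")
T={"b125":(211,156,107),"b15":(374,153,62),"b60":(433,347,90),"b250":(643,333,137),"red":(199,342,112),"pur":(598,149,87)}
P={k:pt(c,(a+.5)/5-.5+270,(b+.5)/5-.5+140,z) for k,(a,b,z) in T.items()}
for k,(a,b) in {"s4":(155,141),"s3":(222,261),"s2":(281,365),"s1":(331,452)}.items():
    P[k]=pt(c,(a+.5)/4.8-.5+135,(b+.5)/4.8-.5+140,22)
img=cv2.resize(s["image"],None,fx=1.5,fy=1.5,interpolation=cv2.INTER_CUBIC)
img=cv2.convertScaleAbs(img,alpha=1.5,beta=20)
for k,p in P.items():
    u=proj(s,p); ut=proj(c,p)
    zm=c["z_map"][int(round(ut[1])),int(round(ut[0]))]
    print(k,p.round(1),"side",u.round(1),"top depth",zm.round(1),"expected",(c["R"]@p+c["t"])[2].round(1))
    cv2.drawMarker(img,tuple(np.round((u+.5)*1.5-.5).astype(int).tolist()),(0,255,0),0,10,1)
d=[np.linalg.norm((P[f"s{i+1}"]-P[f"s{i}"])) for i in(1,2,3)];print(d)
cv2.imwrite("pics/s1.png",img[150:,200:])
E
```

```text
b125 [ 560.1 -117.5  107. ] side [267.4 218.3] top depth 1124.8 expected 1124.6
b15 [ 567.6 -209.    62. ] side [279.3 272.6] top depth 1170.2 expected 1170.9
b60 [ 458.7 -223.2   90. ] side [217.6 276.6] top depth 1119.6 expected 1121.8
b250 [ 452.4 -314.6  137. ] side [216.2 308.8] top depth 1077.2 expected 1075.3
red [ 464.8 -103.1  112. ] side [215.2 216. ] top depth 1097.1 expected 1100.5
pur [ 556.8 -319.    87. ] side [285.3 320.9] top depth 1147.5 expected 1145.2
s4 [609.7 265.6  22. ] side [262.8 132. ] top depth 1223.4 expected 1214.6
s3 [537.9 229.1  22. ] side [236.8 142.9] top depth 1212.6 expected 1200.5
s2 [477.  197.7  22. ] side [213.6 152.7] top depth 1193.7 expected 1188.6
s1 [426.9 171.6  22. ] side [193.6 161.3] top depth 1187.7 expected 1178.8
[np.float64(56.50072120907888), np.float64(68.56443560994201), np.float64(80.53228616960831)]
```

View pics/s1.png

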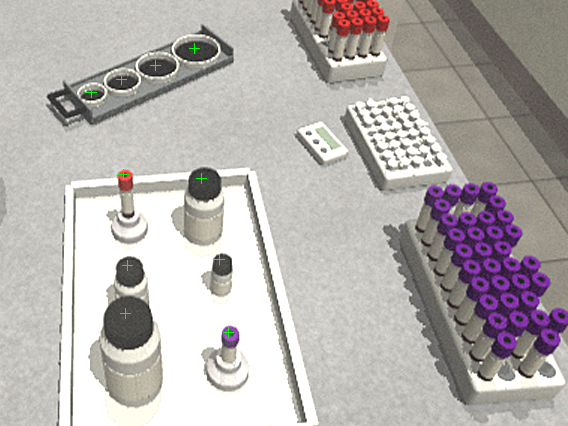

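Reprojection agrees for the seats, whose spacings come out at 56.5, 68.6 and 80.5. In the side view the tray bottles lie about 2–4 mm more in +x, so I'll take the mean. A constant yaw of 27.2°, closing across the row, suits both picking and placing. First I align the yaw.

```bash
cat > d.py <<'E'
import sys,numpy as np
from rig import sense
from scipy.spatial.transform import Rotation as Ro
s=sense();R=Ro.from_quat(np.roll(s["ee_rot"],-1))
t=np.array(list(map(float,sys.argv[1:4])))
d=R.inv().apply(t-s["eef_pos"])
Rt=Ro.from_matrix(np.array([[.889,.457,0],[.457,-.889,0],[0,0,-1.]]).T)
print("t",s["time_s"],"pos",s["eef_pos"].round(1),"delta tool",d.round(1),"rotvec",(R.inv()*Rt).as_rotvec().round(3),"F",s["force"].round(1),"w",round(s["grip_width"],3),s["grip_force"])
print("in target tool axes",Rt.inv().apply(t-s["eef_pos"]).round(1))
E
echo ok
```

```text
ok
```

Call:
{"name": "move_arm", "arguments": {
  "moves": [
    {"turn": [0, 0, -0.08], "translation": [0, 0, 0], "hand": 1},
    {"turn": [0, 0, -0.08], "translation": [0, 0, 0], "hand": 1},
    {"turn": [0, 0, 0], "translation": [0, 0, 0], "hand": 1}
  ],
  "grip_force": 40
}}

```text
time_s: 0.35
eef_pos: [162.5, -499.1, 250.0]
ee_rot: [-0.0, 0.972, 0.237, 0.0]
force: [-0.1, 0.2, -0.1]
grip_width: 1.0
grip_force: 0.0
```

```bash
python3 d.py 454 -314.6 250
```

```text
t 0.35 pos [ 162.5 -499.1  250. ] delta tool [ 3.436e+02 -2.980e+01  1.000e-01] rotvec [-0.001 -0.     0.003] F [-0.1  0.2 -0.1] w 1.0 0.0
in target tool axes [343.6 -30.8  -0. ]
```

Call:
{"name": "move_arm", "arguments": {
  "moves": [
    {"turn": [0, 0, 0], "translation": [34, -3, 0], "hand": 1},
    {"turn": [0, 0, 0], "translation": [34, -3, 0], "hand": 1},
    {"turn": [0, 0, 0], "translation": [34, -3, 0], "hand": 1},
    {"turn": [0, 0, 0], "translation": [34, -3, 0], "hand": 1},
    {"turn": [0, 0, 0], "translation": [34, -3, 0], "hand": 1},
    {"turn": [0, 0, 0], "translation": [34, -3, 0], "hand": 1},
    {"turn": [0, 0, 0], "translation": [34, -3, 0], "hand": 1},
    {"turn": [0, 0, 0], "translation": [34, -3, 0], "hand": 1},
    {"turn": [0, 0, 0], "translation": [34, -3, 10], "hand": 1},
    {"turn": [0, 0, 0], "translation": [34, -3, 20], "hand": 1}
  ]
}}

```text
time_s: 1.18
eef_pos: [453.1, -316.5, 221.7]
ee_rot: [0.002, 0.972, 0.234, 0.001]
force: [1.2, -0.7, 0.2]
grip_width: 0.995
grip_force: 0.0
```

Call:
{"name": "move_arm", "arguments": {
  "moves": [
    {"turn": [0, 0, 0], "translation": [3, 0, 20], "hand": 1},
    {"turn": [0, 0, 0], "translation": [0, 0, 20], "hand": 1},
    {"turn": [0, 0, 0], "translation": [0, 0, 0], "hand": 1}
  ]
}}

```text
time_s: 1.43
eef_pos: [453.1, -314.0, 176.4]
ee_rot: [-0.003, 0.972, 0.235, -0.002]
force: [0.6, -0.3, 0.4]
grip_width: 1.002
grip_force: 0.0
```

```bash
python3 d.py 454 -314.6 134;  python3 - <<'E'
from rig import *
import cv2
a=capture("side")["image"];b=capture("top")["image"]
a=cv2.resize(a[150:384,140:380],(0,0),fx=2.4,fy=2.4);cv2.imwrite("pics/p2.png",cv2.convertScaleAbs(a,alpha=1.5,beta=20))
E
```

```text
t 1.4333 pos [ 453.1 -314.   176.4] delta tool [ 0.6  1.2 42.4] rotvec [-0.007  0.002 -0.001] F [ 0.6 -0.3  0.4] w 1.002 0.0
in target tool axes [ 0.5  0.9 42.4]
```

View pics/p2.png

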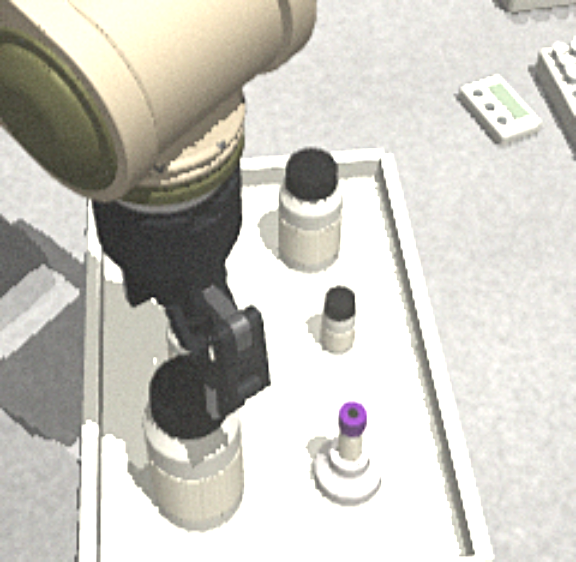

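The gripper is over the 250 bottle, whose cap is at (187,395), with the near finger at (240,360). I'll check the projection of the fingertips and cap before descending.

```bash
python3 - <<'E'
from h import *
s=np.load("side0.npz")
tp=np.array([453.1,-314,176.4])
def q(X): return ((proj(s,np.array(X,float))-[140,150])*2.4).round(0)
for sg in(1,-1):
  for r in(45,55):
    for z in (-10,-19,0): print(sg,r,z,q(tp+np.array([.457*sg*r,-.889*sg*r,z])))
for x in (450,454,458,462): print(x,q((x,-314,137)))
E
```

```text
1 45 -10 [222. 409.]
1 45 -19 [223. 417.]
1 45 0 [221. 399.]
1 55 -10 [232. 422.]
1 55 -19 [232. 430.]
1 55 0 [231. 412.]
-1 45 -10 [143. 302.]
-1 45 -19 [144. 311.]
-1 45 0 [141. 292.]
-1 55 -10 [135. 291.]
-1 55 -19 [136. 300.]
-1 55 0 [133. 281.]
450 [179. 381.]
454 [185. 380.]
458 [192. 379.]
462 [198. 379.]
```

The finger's image is hard to interpret, so I'll locate it from the side depth map.

```bash
python3 - <<'E'
from h import *
from rig import capture,sense
c=capture("side");f=192/np.tan(np.radians(c["vertical_fov"])/2)
v,u=np.mgrid[0:384,0:512];Z=c["z_map"];d=np.stack([(u-c["cx"])/f*Z,(v-c["cy"])/f*Z,Z],-1)
W=(d-c["t"])@c["R"]
tp=sense()["eef_pos"]; r=W-tp
a=r@[.889,.457,0];b=r@[.457,-.889,0]
m=(Z>0)&(np.hypot(r[...,0],r[...,1])<75)
for lo,hi in((-25,-10),(-10,0),(0,10),(10,20),(20,35)):
    k=m&(r[...,2]>lo)&(r[...,2]<hi)
    for n,kk in(("+",k&(b>0)),("-",k&(b<0))):
        if kk.sum()>3: print(lo,hi,n,kk.sum(),"x",np.percentile(a[kk],[2,98]).round(),"y",np.percentile(b[kk],[2,98]).round())
k=m&(abs(r[...,2]+40)<2.5); print("captop",W[k].mean(0),W[k].min(0),W[k].max(0))
k=m&(r[...,2]<-65)&(r[...,2]>-120);
from scipy.optimize import least_squares
p=W[k][:,:2];p=p[np.hypot(*(p-[455,-314]).T)<36]
print("body",len(p),least_squares(lambda q:np.hypot(*(p-q).T)-31,[455,-314],loss="soft_l1").x)
E
```

```text
-10 0 + 9 x [-10.  -6.] y [46. 50.]
-10 0 - 26 x [-10.   4.] y [-48. -42.]
0 10 + 49 x [-10.   7.] y [44. 56.]
0 10 - 46 x [-10.   4.] y [-48. -41.]
10 20 + 38 x [-10.  -5.] y [43. 56.]
10 20 - 41 x [-10.   3.] y [-49. -42.]
20 35 + 21 x [-11.  -6.] y [43. 53.]
20 35 - 24 x [-10.  -3.] y [-48. -42.]
captop [ 449.65161325 -321.72329748  139.26225788] [ 434.31408155 -340.94726716  138.86040834] [ 463.15862171 -302.97069407  140.26540143]
body 938 [ 454.9271985  -316.35143306]
```

Finger geometry is confirmed, and the body fit gives (455,-316). I'll grasp the 250 and refit the other bottles from depth.

Call:
{"name": "move_arm", "arguments": {
  "moves": [
    {"turn": [0, 0, 0], "translation": [1, 2, 12], "hand": 1},
    {"turn": [0, 0, 0], "translation": [0, 0, 15], "hand": 1},
    {"turn": [0, 0, 0], "translation": [0, 0, 11], "hand": 1},
    {"turn": [0, 0, 0], "translation": [0, 0, 5], "hand": 1},
    {"turn": [0, 0, 0], "translation": [0, 0, 0], "hand": 1},
    {"turn": [0, 0, 0], "translation": [0, 0, 0], "hand": 0.3},
    {"turn": [0, 0, 0], "translation": [0, 0, 0], "hand": 0.3},
    {"turn": [0, 0, 0], "translation": [0, 0, 0], "hand": 0.3},
    {"turn": [0, 0, 0], "translation": [0, 0, 0], "hand": 0.3},
    {"turn": [0, 0, 0], "translation": [0, 0, 0], "hand": 0.3}
  ],
  "grip_force": 40
}}

```text
time_s: 2.42
eef_pos: [456.0, -317.3, 138.3]
ee_rot: [0.001, 0.972, 0.235, 0.0]
force: [-0.6, 0.4, 5.8]
grip_width: 0.543
grip_force: 41.3
```

```bash
python3 d.py 454 -314.6 134; python3 - <<'E'
from h import *
from scipy.optimize import least_squares
for n in("side0","top0"):
    c=np.load(n+".npz");f=192/np.tan(np.radians(c["vertical_fov"])/2)
    v,u=np.mgrid[0:384,0:512];Z=c["z_map"];d=np.stack([(u-c["cx"])/f*Z,(v-c["cy"])/f*Z,Z],-1)
    W=((d-c["t"])@c["R"])[Z>0]
    for k,x,y,r,z in(("125",562,-118,25.5,75),("60",460,-223,19.5,60),("15",569,-209,13,40),("250",454.5,-315.5,31,100),("red",466,-103,24,0),("pur",558,-319,24,0)):
        if r==24: continue
        p=W[(W[:,2]>12)&(W[:,2]<z)][:,:2];p=p[np.hypot(*(p-[x,y]).T)<r+6]
        print(n,k,len(p),least_squares(lambda q:np.hypot(*(p-q).T)-r,[x,y],loss="soft_l1").x.round(1))
E
```

```text
t 2.4167 pos [ 456.  -317.3  138.3] delta tool [-0.5 -3.3  4.3] rotvec [ 0.002 -0.    -0.   ] F [-0.6  0.4  5.8] w 0.543 41.27570629119873
in target tool axes [-0.5 -3.3  4.3]
side0 125 558 [ 563.5 -118.5]
side0 60 78 [ 461.1 -224.5]
side0 15 130 [ 571.  -210.6]
side0 250 1026 [ 454.8 -317.4]
top0 125 109 [ 561.5 -117.3]
top0 60 66 [ 459.3 -223.7]
top0 15 32 [ 569.2 -209.3]
top0 250 233 [ 453.3 -316.5]
```

Gripped: the width is 0.543, about 46 mm. I'll lift it and carry it to seat 4.

Call:
{"name": "move_arm", "arguments": {
  "moves": [
    {"turn": [0, 0, 0], "translation": [0, 0, -4], "hand": 0.3},
    {"turn": [0, 0, 0], "translation": [0, 0, -8], "hand": 0.3},
    {"turn": [0, 0, 0], "translation": [0, 0, -16], "hand": 0.3},
    {"turn": [0, 0, 0], "translation": [0, 0, -20], "hand": 0.3},
    {"turn": [0, 0, 0], "translation": [0, 0, -20], "hand": 0.3},
    {"turn": [0, 0, 0], "translation": [0, 0, -20], "hand": 0.3},
    {"turn": [0, 0, 0], "translation": [0, 0, -20], "hand": 0.3},
    {"turn": [0, 0, 0], "translation": [0, 0, -14], "hand": 0.3},
    {"turn": [0, 0, 0], "translation": [0, 0, -8], "hand": 0.3},
    {"turn": [0, 0, 0], "translation": [0, 0, 0], "hand": 0.3}
  ]
}}

```text
time_s: 3.25
eef_pos: [456.0, -317.3, 269.0]
ee_rot: [0.001, 0.972, 0.235, 0.001]
force: [-0.3, -0.3, -2.9]
grip_width: 0.54
grip_force: 41.7
```

Call:
{"name": "move_arm", "arguments": {
  "moves": [
    {"turn": [0, 0, 0], "translation": [5, -6, 0], "hand": 0.3},
    {"turn": [0, 0, 0], "translation": [10, -11, 0], "hand": 0.3},
    {"turn": [0, 0, 0], "translation": [15, -17, 0], "hand": 0.3},
    {"turn": [0, 0, 0], "translation": [20, -22, 0], "hand": 0.3},
    {"turn": [0, 0, 0], "translation": [20, -22, 0], "hand": 0.3},
    {"turn": [0, 0, 0], "translation": [20, -22, 0], "hand": 0.3},
    {"turn": [0, 0, 0], "translation": [20, -22, 0], "hand": 0.3},
    {"turn": [0, 0, 0], "translation": [20, -22, 0], "hand": 0.3},
    {"turn": [0, 0, 0], "translation": [20, -22, 0], "hand": 0.3},
    {"turn": [0, 0, 0], "translation": [20, -22, 0], "hand": 0.3}
  ]
}}

```text
time_s: 4.08
eef_pos: [520.5, -69.2, 266.3]
ee_rot: [-0.001, 0.972, 0.235, -0.001]
force: [0.7, -0.5, -2.8]
grip_width: 0.544
grip_force: 41.7
```

Call:
{"name": "move_arm", "arguments": {
  "moves": [
    {"turn": [0, 0, 0], "translation": [20, -22, 0], "hand": 0.3},
    {"turn": [0, 0, 0], "translation": [20, -22, 0], "hand": 0.3},
    {"turn": [0, 0, 0], "translation": [20, -22, 0], "hand": 0.3},
    {"turn": [0, 0, 0], "translation": [20, -22, 0], "hand": 0.3},
    {"turn": [0, 0, 0], "translation": [20, -22, 0], "hand": 0.3},
    {"turn": [0, 0, 0], "translation": [20, -22, 0], "hand": 0.3},
    {"turn": [0, 0, 0], "translation": [20, -22, 0], "hand": 0.3},
    {"turn": [0, 0, 0], "translation": [20, -22, 0], "hand": 0.3},
    {"turn": [0, 0, 0], "translation": [20, -22, 0], "hand": 0.3},
    {"turn": [0, 0, 0], "translation": [15, -17, 0], "hand": 0.3}
  ]
}}

```text
time_s: 4.92
eef_pos: [595.1, 211.7, 266.0]
ee_rot: [-0.0, 0.972, 0.236, -0.001]
force: [-0.2, -0.2, -1.0]
grip_width: 0.544
grip_force: 41.6
```

Call:
{"name": "move_arm", "arguments": {
  "moves": [
    {"turn": [0, 0, 0], "translation": [10, -12, 0], "hand": 0.3},
    {"turn": [0, 0, 0], "translation": [5, -6, 0], "hand": 0.3},
    {"turn": [0, 0, 0], "translation": [0, 0, 0], "hand": 0.3},
    {"turn": [0, 0, 0], "translation": [0, 0, 0], "hand": 0.3}
  ]
}}

```text
time_s: 5.25
eef_pos: [600.6, 231.2, 266.7]
ee_rot: [0.0, 0.972, 0.235, -0.001]
force: [0.0, 0.6, -2.4]
grip_width: 0.547
grip_force: 41.6
```

```bash
python3 d.py 609.7 265.6 145; python3 - <<'E'
from h import *
from rig import capture
from scipy.optimize import least_squares
c=capture("side");f=192/np.tan(np.radians(c["vertical_fov"])/2)
cv2.imwrite("pics/p3.png",c["image"])
E
```

```text
t 5.25 pos [600.6 231.2 266.7] delta tool [ 24.  -26.5 121.7] rotvec [-0.     0.001  0.   ] F [ 0.   0.6 -2.4] w 0.547 41.6308718919754
in target tool axes [ 23.8 -26.5 121.7]
```

View pics/p3.png

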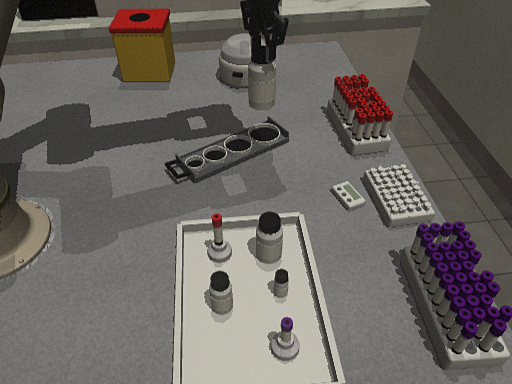

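The 250 hangs upright at (262,85), just short of seat 4 at (264,132). Move over it and descend.

Call:
{"name": "move_arm", "arguments": {
  "moves": [
    {"turn": [0, 0, 0], "translation": [8, -9, 0], "hand": 0.3},
    {"turn": [0, 0, 0], "translation": [10, -11, 5], "hand": 0.3},
    {"turn": [0, 0, 0], "translation": [6, -6, 10], "hand": 0.3},
    {"turn": [0, 0, 0], "translation": [0, 0, 15], "hand": 0.3},
    {"turn": [0, 0, 0], "translation": [0, 0, 15], "hand": 0.3},
    {"turn": [0, 0, 0], "translation": [0, 0, 15], "hand": 0.3},
    {"turn": [0, 0, 0], "translation": [0, 0, 15], "hand": 0.3},
    {"turn": [0, 0, 0], "translation": [0, 0, 10], "hand": 0.3},
    {"turn": [0, 0, 0], "translation": [0, 0, 5], "hand": 0.3},
    {"turn": [0, 0, 0], "translation": [0, 0, 0], "hand": 0.3}
  ]
}}

```text
time_s: 6.13
eef_pos: [610.3, 264.7, 176.1]
ee_rot: [0.0, 0.972, 0.235, -0.001]
force: [-0.4, 0.3, -1.9]
grip_width: 0.544
grip_force: 41.7
```

```bash
cat > chk.py <<'E'
# fit held/placed bottle body axis from both depth maps: chk.py x y radius zlo zhi
import sys
from h import *
from rig import capture
from scipy.optimize import least_squares
x,y,r,zl,zh=map(float,sys.argv[1:6])
for n in("side","top"):
    c=capture(n);f=192/np.tan(np.radians(c["vertical_fov"])/2)
    v,u=np.mgrid[0:384,0:512];Z=c["z_map"];d=np.stack([(u-c["cx"])/f*Z,(v-c["cy"])/f*Z,Z],-1)
    W=((d-c["t"])@c["R"])[Z>0]
    p=W[(W[:,2]>zl)&(W[:,2]<zh)][:,:2];p=p[np.hypot(*(p-[x,y]).T)<r+10]
    if len(p)>10: print(n,len(p),least_squares(lambda q:np.hypot(*(p-q).T)-r,[x,y],loss="soft_l1").x.round(1))
    if len(sys.argv)>6: cv2.imwrite(f"pics/{sys.argv[6]}_{n}.png",c["image"])
E
python3 d.py 609.7 265.6 145; python3 chk.py 609.7 265.6 31 60 130
```

```text
t 6.1333 pos [610.3 264.7 176.1] delta tool [-0.  -1.1 31.1] rotvec [-0.     0.002 -0.001] F [-0.4  0.3 -1.9] w 0.544 41.69151484966278
in target tool axes [-0.1 -1.1 31.1]
side 600 [609.4 264.3]
top 96 [607.7 265.4]
```

Aligned within about 1.5 mm. Lowering gently.

Call:
{"name": "move_arm", "arguments": {
  "moves": [
    {"turn": [0, 0, 0], "translation": [0, -1, 7], "hand": 0.3},
    {"turn": [0, 0, 0], "translation": [0, 0, 7], "hand": 0.3},
    {"turn": [0, 0, 0], "translation": [0, 0, 6], "hand": 0.3},
    {"turn": [0, 0, 0], "translation": [0, 0, 4], "hand": 0.3},
    {"turn": [0, 0, 0], "translation": [0, 0, 3], "hand": 0.3},
    {"turn": [0, 0, 0], "translation": [0, 0, 2], "hand": 0.3},
    {"turn": [0, 0, 0], "translation": [0, 0, 1], "hand": 0.3},
    {"turn": [0, 0, 0], "translation": [0, 0, 0], "hand": 0.3},
    {"turn": [0, 0, 0], "translation": [0, 0, 0], "hand": 0.3}
  ]
}}

```text
time_s: 6.98
eef_pos: [610.3, 266.1, 147.5]
ee_rot: [-0.0, 0.972, 0.235, 0.0]
force: [0.7, 0.2, -2.1]
grip_width: 0.541
grip_force: 41.7
```

Call:
{"name": "move_arm", "arguments": {
  "moves": [
    {"turn": [0, 0, 0], "translation": [0, 0, 1], "hand": 0.3},
    {"turn": [0, 0, 0], "translation": [0, 0, 1], "hand": 0.3},
    {"turn": [0, 0, 0], "translation": [0, 0, 0.5], "hand": 0.3},
    {"turn": [0, 0, 0], "translation": [0, 0, 0], "hand": 0.3}
  ]
}}

```text
time_s: 7.32
eef_pos: [610.1, 266.1, 144.6]
ee_rot: [-0.0, 0.972, 0.235, -0.0]
force: [0.8, -0.9, -1.7]
grip_width: 0.543
grip_force: 41.7
```

Call:
{"name": "move_arm", "arguments": {
  "moves": [
    {"turn": [0, 0, 0], "translation": [0, 0, 1], "hand": 0.3},
    {"turn": [0, 0, 0], "translation": [0, 0, 0.5], "hand": 0.3},
    {"turn": [0, 0, 0], "translation": [0, 0, 0], "hand": 0.3}
  ]
}}

```text
time_s: 7.57
eef_pos: [610.5, 266.3, 144.4]
ee_rot: [-0.0, 0.972, 0.235, 0.001]
force: [-1.8, 0.6, 4.9]
grip_width: 0.544
grip_force: 42.4
```

Contact at 5 N, so release and retreat.

Call:
{"name": "move_arm", "arguments": {
  "moves": [
    {"turn": [0, 0, 0], "translation": [0, 0, 0], "hand": 0.9},
    {"turn": [0, 0, 0], "translation": [0, 0, 0], "hand": 0.9},
    {"turn": [0, 0, 0], "translation": [0, 0, 0], "hand": 0.9},
    {"turn": [0, 0, 0], "translation": [0, 0, 0], "hand": 0.9},
    {"turn": [0, 0, 0], "translation": [0, 0, -10], "hand": 0.9},
    {"turn": [0, 0, 0], "translation": [0, 0, -20], "hand": 0.9},
    {"turn": [0, 0, 0], "translation": [0, 0, -20], "hand": 0.9},
    {"turn": [0, 0, 0], "translation": [0, 0, -10], "hand": 0.9},
    {"turn": [0, 0, 0], "translation": [0, 0, 0], "hand": 0.9}
  ]
}}

```text
time_s: 8.32
eef_pos: [611.0, 266.3, 206.4]
ee_rot: [0.0, 0.972, 0.235, 0.003]
force: [0.7, -0.1, -0.2]
grip_width: 0.901
grip_force: 0.0
```

```bash
python3 d.py 562.5 -118 109; python3 chk.py 610 266 31 30 115; python3 chk.py 562.5 -118 25.5 12 75
```

```text
t 8.3167 pos [611.  266.3 206.4] delta tool [-219.4  319.5   96.7] rotvec [ 0.001 -0.005  0.   ] F [ 0.7 -0.1 -0.2] w 0.901 0.0
in target tool axes [-218.9  319.6   97.4]
side 740 [609.9 266.5]
top 224 [607.3 267.6]
side 552 [ 563.4 -118.5]
top 106 [ 561.7 -117.4]
```

The 250 stands at about (609,267). Now the 125.

Call:
{"name": "move_arm", "arguments": {
  "moves": [
    {"turn": [0, 0, 0], "translation": [-13, 19, 0], "hand": 0.9},
    {"turn": [0, 0, 0], "translation": [-23, 34, 0], "hand": 0.9},
    {"turn": [0, 0, 0], "translation": [-23, 34, 0], "hand": 0.9},
    {"turn": [0, 0, 0], "translation": [-23, 34, 0], "hand": 0.9},
    {"turn": [0, 0, 0], "translation": [-23, 34, 0], "hand": 0.9},
    {"turn": [0, 0, 0], "translation": [-23, 34, 0], "hand": 0.9},
    {"turn": [0, 0, 0], "translation": [-23, 34, 0], "hand": 0.9},
    {"turn": [0, 0, 0], "translation": [-23, 34, 0], "hand": 0.9},
    {"turn": [0, 0, 0], "translation": [-23, 34, 0], "hand": 0.9},
    {"turn": [0, 0, 0], "translation": [-14, 20, 20], "hand": 0.9}
  ]
}}

```text
time_s: 9.35
eef_pos: [565.1, -111.0, 185.3]
ee_rot: [0.002, 0.972, 0.234, 0.002]
force: [0.7, 0.6, 0.1]
grip_width: 0.901
grip_force: 0.0
```

Call:
{"name": "move_arm", "arguments": {
  "moves": [
    {"turn": [0, 0, 0], "translation": [-4, 5, 20], "hand": 0.9},
    {"turn": [0, 0, 0], "translation": [0, 0, 10], "hand": 0.9},
    {"turn": [0, 0, 0], "translation": [0, 0, 0], "hand": 0.9},
    {"turn": [0, 0, 0], "translation": [0, 0, 0], "hand": 0.9}
  ]
}}

```text
time_s: 9.68
eef_pos: [563.5, -112.3, 153.1]
ee_rot: [-0.0, 0.972, 0.236, -0.0]
force: [0.3, 0.4, 0.1]
grip_width: 0.9
grip_force: 0.0
```

```bash
python3 d.py 562.5 -118 107
```

```text
t 9.6833 pos [ 563.5 -112.3  153.1] delta tool [-3.4  4.7 46.1] rotvec [-0.001  0.001  0.001] F [0.3 0.4 0.1] w 0.9 0.0
in target tool axes [-3.4  4.6 46.1]
```

Call:
{"name": "move_arm", "arguments": {
  "moves": [
    {"turn": [0, 0, 0], "translation": [-3, 5, 6], "hand": 0.9},
    {"turn": [0, 0, 0], "translation": [0, 0, 15], "hand": 0.9},
    {"turn": [0, 0, 0], "translation": [0, 0, 15], "hand": 0.9},
    {"turn": [0, 0, 0], "translation": [0, 0, 10], "hand": 0.9},
    {"turn": [0, 0, 0], "translation": [0, 0, 0], "hand": 0.9},
    {"turn": [0, 0, 0], "translation": [0, 0, 0], "hand": 0.25},
    {"turn": [0, 0, 0], "translation": [0, 0, 0], "hand": 0.25},
    {"turn": [0, 0, 0], "translation": [0, 0, 0], "hand": 0.25},
    {"turn": [0, 0, 0], "translation": [0, 0, 0], "hand": 0.25},
    {"turn": [0, 0, 0], "translation": [0, 0, 0], "hand": 0.25}
  ],
  "grip_force": 35
}}

```text
time_s: 10.52
eef_pos: [563.6, -119.1, 108.5]
ee_rot: [0.001, 0.972, 0.235, 0.001]
force: [-1.5, 1.4, 5.5]
grip_width: 0.454
grip_force: 35.1
```

```bash
python3 d.py 537.9 229.1 230
```

```text
t 10.5167 pos [ 563.6 -119.1  108.5] delta tool [ 136.6 -321.3 -121.8] rotvec [ 0.001 -0.001  0.   ] F [-1.5  1.4  5.5] w 0.454 35.068318247795105
in target tool axes [ 136.4 -321.4 -121.5]
```

Call:
{"name": "move_arm", "arguments": {
  "moves": [
    {"turn": [0, 0, 0], "translation": [0, 0, -4], "hand": 0.25},
    {"turn": [0, 0, 0], "translation": [0, 0, -10], "hand": 0.25},
    {"turn": [0, 0, 0], "translation": [0, 0, -18], "hand": 0.25},
    {"turn": [0, 0, 0], "translation": [0, 0, -20], "hand": 0.25},
    {"turn": [0, 0, 0], "translation": [0, 0, -18], "hand": 0.25},
    {"turn": [0, 0, 0], "translation": [4, -8, -12], "hand": 0.25},
    {"turn": [0, 0, 0], "translation": [6, -15, -8], "hand": 0.25},
    {"turn": [0, 0, 0], "translation": [9, -22, 0], "hand": 0.25},
    {"turn": [0, 0, 0], "translation": [12, -28, 0], "hand": 0.25},
    {"turn": [0, 0, 0], "translation": [12, -28, 0], "hand": 0.25}
  ]
}}

```text
time_s: 11.35
eef_pos: [554.6, -8.1, 197.6]
ee_rot: [-0.0, 0.972, 0.235, -0.0]
force: [0.1, -0.5, -1.4]
grip_width: 0.449
grip_force: 35.5
```

Call:
{"name": "move_arm", "arguments": {
  "moves": [
    {"turn": [0, 0, 0], "translation": [12, -28, 0], "hand": 0.25},
    {"turn": [0, 0, 0], "translation": [12, -28, 0], "hand": 0.25},
    {"turn": [0, 0, 0], "translation": [12, -28, 0], "hand": 0.25},
    {"turn": [0, 0, 0], "translation": [12, -28, 0], "hand": 0.25},
    {"turn": [0, 0, 0], "translation": [12, -28, 0], "hand": 0.25},
    {"turn": [0, 0, 0], "translation": [12, -28, 0], "hand": 0.25},
    {"turn": [0, 0, 0], "translation": [10, -20, 0], "hand": 0.25},
    {"turn": [0, 0, 0], "translation": [6, -13, 0], "hand": 0.25},
    {"turn": [0, 0, 0], "translation": [4, -8, 0], "hand": 0.25},
    {"turn": [0, 0, 0], "translation": [0, 0, 0], "hand": 0.25}
  ]
}}

```text
time_s: 12.18
eef_pos: [540.8, 220.0, 197.3]
ee_rot: [-0.0, 0.972, 0.236, -0.0]
force: [-0.0, 0.5, -1.6]
grip_width: 0.455
grip_force: 35.5
```

```bash
python3 d.py 537.9 229.1 114.5
```

```text
t 12.1833 pos [540.8 220.  197.3] delta tool [ 1.6 -9.4 82.8] rotvec [-0.     0.     0.002] F [-0.   0.5 -1.6] w 0.455 35.500874519348145
in target tool axes [ 1.5 -9.4 82.8]
```

Call:
{"name": "move_arm", "arguments": {
  "moves": [
    {"turn": [0, 0, 0], "translation": [1, -5, 4], "hand": 0.25},
    {"turn": [0, 0, 0], "translation": [0.5, -4, 10], "hand": 0.25},
    {"turn": [0, 0, 0], "translation": [0, 0, 14], "hand": 0.25},
    {"turn": [0, 0, 0], "translation": [0, 0, 14], "hand": 0.25},
    {"turn": [0, 0, 0], "translation": [0, 0, 8], "hand": 0.25},
    {"turn": [0, 0, 0], "translation": [0, 0, 0], "hand": 0.25},
    {"turn": [0, 0, 0], "translation": [0, 0, 0], "hand": 0.25}
  ]
}}

```text
time_s: 12.77
eef_pos: [538.6, 226.7, 147.1]
ee_rot: [0.0, 0.972, 0.235, -0.0]
force: [0.5, 0.4, -1.2]
grip_width: 0.452
grip_force: 35.5
```

```bash
python3 d.py 537.9 229.1 114.5; python3 chk.py 537.9 229.1 25.5 45 105
```

```text
t 12.7667 pos [538.6 226.7 147.1] delta tool [ 0.5 -2.4 32.6] rotvec [-0.     0.001 -0.001] F [ 0.5  0.4 -1.2] w 0.452 35.51846086978912
in target tool axes [ 0.5 -2.5 32.6]
side 431 [538.9 227.1]
```

Call:
{"name": "move_arm", "arguments": {
  "moves": [
    {"turn": [0, 0, 0], "translation": [0, -2, 8], "hand": 0.25},
    {"turn": [0, 0, 0], "translation": [0, 0, 8], "hand": 0.25},
    {"turn": [0, 0, 0], "translation": [0, 0, 7], "hand": 0.25},
    {"turn": [0, 0, 0], "translation": [0, 0, 4], "hand": 0.25},
    {"turn": [0, 0, 0], "translation": [0, 0, 2.5], "hand": 0.25},
    {"turn": [0, 0, 0], "translation": [0, 0, 1.5], "hand": 0.25},
    {"turn": [0, 0, 0], "translation": [0, 0, 1], "hand": 0.25},
    {"turn": [0, 0, 0], "translation": [0, 0, 0], "hand": 0.25},
    {"turn": [0, 0, 0], "translation": [0, 0, 0], "hand": 0.25}
  ]
}}

```text
time_s: 13.62
eef_pos: [537.8, 228.8, 115.5]
ee_rot: [0.0, 0.972, 0.235, 0.0]
force: [0.7, 0.2, -1.0]
grip_width: 0.455
grip_force: 35.5
```

Call:
{"name": "move_arm", "arguments": {
  "moves": [
    {"turn": [0, 0, 0], "translation": [0, 0, 1], "hand": 0.25},
    {"turn": [0, 0, 0], "translation": [0, 0, 0.7], "hand": 0.25},
    {"turn": [0, 0, 0], "translation": [0, 0, 0], "hand": 0.25},
    {"turn": [0, 0, 0], "translation": [0, 0, 0], "hand": 0.25}
  ]
}}

```text
time_s: 13.95
eef_pos: [538.1, 229.0, 114.5]
ee_rot: [-0.0, 0.972, 0.235, 0.001]
force: [-0.8, -0.4, 5.8]
grip_width: 0.454
grip_force: 36.2
```

Contact; release and retreat.

Call:
{"name": "move_arm", "arguments": {
  "moves": [
    {"turn": [0, 0, 0], "translation": [0, 0, 0], "hand": 0.8},
    {"turn": [0, 0, 0], "translation": [0, 0, 0], "hand": 0.8},
    {"turn": [0, 0, 0], "translation": [0, 0, 0], "hand": 0.8},
    {"turn": [0, 0, 0], "translation": [0, 0, 0], "hand": 0.8},
    {"turn": [0, 0, 0], "translation": [0, 0, -10], "hand": 0.8},
    {"turn": [0, 0, 0], "translation": [0, 0, -20], "hand": 0.8},
    {"turn": [0, 0, 0], "translation": [0, 0, -20], "hand": 0.8},
    {"turn": [0, 0, 0], "translation": [0, 0, -10], "hand": 0.8},
    {"turn": [0, 0, 0], "translation": [0, 0, 0], "hand": 0.8}
  ]
}}

```text
time_s: 14.7
eef_pos: [538.7, 229.1, 176.3]
ee_rot: [0.0, 0.972, 0.235, 0.002]
force: [0.6, 0.5, -0.3]
grip_width: 0.801
grip_force: 0.0
```

```bash
python3 d.py 460 -224 145; python3 chk.py 538 229 25.5 30 85; python3 chk.py 460 -224 19.5 12 60
```

```text
t 14.7 pos [538.7 229.1 176.3] delta tool [-277.3  366.9   30.5] rotvec [ 0.001 -0.005  0.   ] F [ 0.6  0.5 -0.3] w 0.801 0.0
in target tool axes [-277.1  367.    31.3]
side 392 [538.3 230. ]
top 31 [535.1 230.6]
side 340 [ 461.  -224.7]
top 65 [ 459.2 -223.6]
```

Call:
{"name": "move_arm", "arguments": {
  "moves": [
    {"turn": [0, 0, 0], "translation": [-12, 16, 0], "hand": 0.8},
    {"turn": [0, 0, 0], "translation": [-22, 29, 0], "hand": 0.8},
    {"turn": [0, 0, 0], "translation": [-22, 29, 0], "hand": 0.8},
    {"turn": [0, 0, 0], "translation": [-22, 29, 0], "hand": 0.8},
    {"turn": [0, 0, 0], "translation": [-22, 29, 0], "hand": 0.8},
    {"turn": [0, 0, 0], "translation": [-22, 29, 0], "hand": 0.8},
    {"turn": [0, 0, 0], "translation": [-22, 29, 0], "hand": 0.8},
    {"turn": [0, 0, 0], "translation": [-22, 29, 0], "hand": 0.8},
    {"turn": [0, 0, 0], "translation": [-22, 29, 0], "hand": 0.8},
    {"turn": [0, 0, 0], "translation": [-22, 29, 0], "hand": 0.8}
  ]
}}

```text
time_s: 15.73
eef_pos: [476.6, -115.0, 172.8]
ee_rot: [-0.001, 0.972, 0.235, -0.001]
force: [1.0, -1.0, 0.1]
grip_width: 0.804
grip_force: 0.0
```

Call:
{"name": "move_arm", "arguments": {
  "moves": [
    {"turn": [0, 0, 0], "translation": [-22, 29, 0], "hand": 0.8},
    {"turn": [0, 0, 0], "translation": [-22, 29, 0], "hand": 0.8},
    {"turn": [0, 0, 0], "translation": [-15, 20, 10], "hand": 0.8},
    {"turn": [0, 0, 0], "translation": [-8, 10, 20], "hand": 0.8},
    {"turn": [0, 0, 0], "translation": [0, 0, 5], "hand": 0.8},
    {"turn": [0, 0, 0], "translation": [0, 0, 0], "hand": 0.8}
  ]
}}

```text
time_s: 16.23
eef_pos: [457.2, -221.9, 136.6]
ee_rot: [-0.002, 0.972, 0.235, -0.001]
force: [0.8, 0.9, -0.4]
grip_width: 0.801
grip_force: 0.0
```

```bash
python3 d.py 460 -224 92
```

```text
t 16.2333 pos [ 457.2 -221.9  136.6] delta tool [ 1.6  3.3 44.6] rotvec [-0.004  0.002 -0.001] F [ 0.8  0.9 -0.4] w 0.801 0.0
in target tool axes [ 1.5  3.1 44.6]
```

Call:
{"name": "move_arm", "arguments": {
  "moves": [
    {"turn": [0, 0, 0], "translation": [1.5, 3, 6], "hand": 0.8},
    {"turn": [0, 0, 0], "translation": [0, 0, 15], "hand": 0.8},
    {"turn": [0, 0, 0], "translation": [0, 0, 15], "hand": 0.8},
    {"turn": [0, 0, 0], "translation": [0, 0, 8], "hand": 0.8},
    {"turn": [0, 0, 0], "translation": [0, 0, 0], "hand": 0.8},
    {"turn": [0, 0, 0], "translation": [0, 0, 0], "hand": 0.15},
    {"turn": [0, 0, 0], "translation": [0, 0, 0], "hand": 0.15},
    {"turn": [0, 0, 0], "translation": [0, 0, 0], "hand": 0.15},
    {"turn": [0, 0, 0], "translation": [0, 0, 0], "hand": 0.15},
    {"turn": [0, 0, 0], "translation": [0, 0, 0], "hand": 0.15}
  ],
  "grip_force": 30
}}

```text
time_s: 17.07
eef_pos: [461.4, -224.6, 95.6]
ee_rot: [0.001, 0.972, 0.235, 0.001]
force: [0.3, 1.3, 6.3]
grip_width: 0.35
grip_force: 29.6
```

```bash
python3 d.py 477 197.7 200
```

```text
t 17.0667 pos [ 461.4 -224.6   95.6] delta tool [ 207.1 -368.3 -104.8] rotvec [ 0.002 -0.001  0.   ] F [0.3 1.3 6.3] w 0.35 29.5904740691185
in target tool axes [ 207.  -368.4 -104.4]
```

Call:
{"name": "move_arm", "arguments": {
  "moves": [
    {"turn": [0, 0, 0], "translation": [0, 0, -4], "hand": 0.15},
    {"turn": [0, 0, 0], "translation": [0, 0, -10], "hand": 0.15},
    {"turn": [0, 0, 0], "translation": [0, 0, -18], "hand": 0.15},
    {"turn": [0, 0, 0], "translation": [0, 0, -22], "hand": 0.15},
    {"turn": [0, 0, 0], "translation": [0, 0, -22], "hand": 0.15},
    {"turn": [0, 0, 0], "translation": [0, 0, -22], "hand": 0.15},
    {"turn": [0, 0, 0], "translation": [0, 0, -20], "hand": 0.15},
    {"turn": [0, 0, 0], "translation": [4, -8, -14], "hand": 0.15},
    {"turn": [0, 0, 0], "translation": [9, -16, -6], "hand": 0.15},
    {"turn": [0, 0, 0], "translation": [13, -23, 0], "hand": 0.15}
  ]
}}

```text
time_s: 17.9
eef_pos: [462.8, -171.5, 234.9]
ee_rot: [0.002, 0.972, 0.234, 0.001]
force: [0.7, 0.1, -0.8]
grip_width: 0.346
grip_force: 29.8
```

Call:
{"name": "move_arm", "arguments": {
  "moves": [
    {"turn": [0, 0, 0], "translation": [16, -28, 0], "hand": 0.15},
    {"turn": [0, 0, 0], "translation": [16, -28, 0], "hand": 0.15},
    {"turn": [0, 0, 0], "translation": [16, -28, 0], "hand": 0.15},
    {"turn": [0, 0, 0], "translation": [16, -28, 0], "hand": 0.15},
    {"turn": [0, 0, 0], "translation": [16, -28, 0], "hand": 0.15},
    {"turn": [0, 0, 0], "translation": [16, -28, 0], "hand": 0.15},
    {"turn": [0, 0, 0], "translation": [16, -28, 0], "hand": 0.15},
    {"turn": [0, 0, 0], "translation": [16, -28, 0], "hand": 0.15},
    {"turn": [0, 0, 0], "translation": [16, -28, 0], "hand": 0.15},
    {"turn": [0, 0, 0], "translation": [15, -27, 0], "hand": 0.15}
  ]
}}

```text
time_s: 18.73
eef_pos: [476.1, 151.8, 233.5]
ee_rot: [0.0, 0.972, 0.235, 0.0]
force: [0.9, -0.1, -1.2]
grip_width: 0.345
grip_force: 29.8
```

Call:
{"name": "move_arm", "arguments": {
  "moves": [
    {"turn": [0, 0, 0], "translation": [10, -22, 0], "hand": 0.15},
    {"turn": [0, 0, 0], "translation": [7, -13, 0], "hand": 0.15},
    {"turn": [0, 0, 0], "translation": [3, -5, 5], "hand": 0.15},
    {"turn": [0, 0, 0], "translation": [0, 0, 12], "hand": 0.15},
    {"turn": [0, 0, 0], "translation": [0, 0, 14], "hand": 0.15},
    {"turn": [0, 0, 0], "translation": [0, 0, 14], "hand": 0.15},
    {"turn": [0, 0, 0], "translation": [0, 0, 10], "hand": 0.15},
    {"turn": [0, 0, 0], "translation": [0, 0, 0], "hand": 0.15},
    {"turn": [0, 0, 0], "translation": [0, 0, 0], "hand": 0.15}
  ]
}}

```text
time_s: 19.48
eef_pos: [476.0, 194.4, 177.7]
ee_rot: [0.0, 0.972, 0.235, -0.0]
force: [0.1, 0.4, -0.2]
grip_width: 0.346
grip_force: 29.8
```

```bash
python3 d.py 477 197.7 101.5
```

```text
t 19.4833 pos [476.  194.4 177.7] delta tool [ 2.4 -2.5 76.2] rotvec [-0.     0.    -0.001] F [ 0.1  0.4 -0.2] w 0.346 29.7969451546669
in target tool axes [ 2.4 -2.5 76.2]
```

Call:
{"name": "move_arm", "arguments": {
  "moves": [
    {"turn": [0, 0, 0], "translation": [2, -2, 6], "hand": 0.15},
    {"turn": [0, 0, 0], "translation": [0, 0, 12], "hand": 0.15},
    {"turn": [0, 0, 0], "translation": [0, 0, 14], "hand": 0.15},
    {"turn": [0, 0, 0], "translation": [0, 0, 10], "hand": 0.15},
    {"turn": [0, 0, 0], "translation": [0, 0, 0], "hand": 0.15},
    {"turn": [0, 0, 0], "translation": [0, 0, 0], "hand": 0.15}
  ]
}}

```text
time_s: 19.98
eef_pos: [476.9, 197.5, 135.7]
ee_rot: [-0.0, 0.972, 0.235, -0.0]
force: [0.4, -0.1, -0.9]
grip_width: 0.348
grip_force: 29.8
```

```bash
python3 d.py 477 197.7 101.5; python3 chk.py 477 197.7 19.5 46 98 m
```

```text
t 19.9833 pos [476.9 197.5 135.7] delta tool [ 0.2 -0.1 34.2] rotvec [-0.  0. -0.] F [ 0.4 -0.1 -0.9] w 0.348 29.797227680683136
in target tool axes [ 0.2 -0.1 34.2]
side 283 [476.9 197.3]
```

View pics/m_side.png

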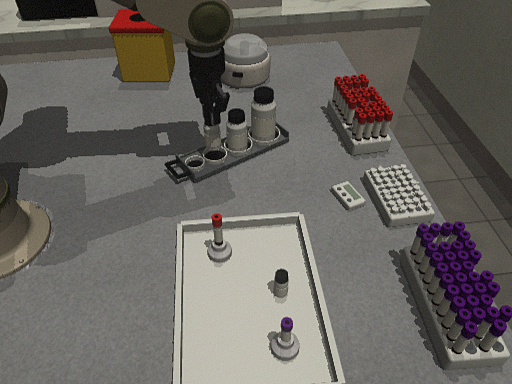

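The 250 (264,113) and 125 (236,132) stand in their seats, and the 60 hangs over seat 2 at (213,150). Both stands are in place. Lowering.

Call:
{"name": "move_arm", "arguments": {
  "moves": [
    {"turn": [0, 0, 0], "translation": [0, 0, 8], "hand": 0.15},
    {"turn": [0, 0, 0], "translation": [0, 0, 8], "hand": 0.15},
    {"turn": [0, 0, 0], "translation": [0, 0, 8], "hand": 0.15},
    {"turn": [0, 0, 0], "translation": [0, 0, 4.5], "hand": 0.15},
    {"turn": [0, 0, 0], "translation": [0, 0, 2.5], "hand": 0.15},
    {"turn": [0, 0, 0], "translation": [0, 0, 1.5], "hand": 0.15},
    {"turn": [0, 0, 0], "translation": [0, 0, 1], "hand": 0.15},
    {"turn": [0, 0, 0], "translation": [0, 0, 0], "hand": 0.15},
    {"turn": [0, 0, 0], "translation": [0, 0, 0], "hand": 0.15}
  ]
}}

```text
time_s: 20.83
eef_pos: [476.9, 197.6, 102.3]
ee_rot: [0.0, 0.972, 0.235, 0.0]
force: [1.2, 0.1, -0.6]
grip_width: 0.348
grip_force: 29.8
```

Call:
{"name": "move_arm", "arguments": {
  "moves": [
    {"turn": [0, 0, 0], "translation": [0, 0, 1], "hand": 0.15},
    {"turn": [0, 0, 0], "translation": [0, 0, 0.5], "hand": 0.15},
    {"turn": [0, 0, 0], "translation": [0, 0, 0], "hand": 0.15},
    {"turn": [0, 0, 0], "translation": [0, 0, 0], "hand": 0.15}
  ]
}}

```text
time_s: 21.17
eef_pos: [477.3, 197.7, 101.6]
ee_rot: [-0.0, 0.972, 0.235, 0.001]
force: [-0.5, 0.3, 5.7]
grip_width: 0.347
grip_force: 30.5
```

Call:
{"name": "move_arm", "arguments": {
  "moves": [
    {"turn": [0, 0, 0], "translation": [0, 0, 0], "hand": 0.65},
    {"turn": [0, 0, 0], "translation": [0, 0, 0], "hand": 0.65},
    {"turn": [0, 0, 0], "translation": [0, 0, 0], "hand": 0.65},
    {"turn": [0, 0, 0], "translation": [0, 0, 0], "hand": 0.65},
    {"turn": [0, 0, 0], "translation": [0, 0, -10], "hand": 0.65},
    {"turn": [0, 0, 0], "translation": [0, 0, -20], "hand": 0.65},
    {"turn": [0, 0, 0], "translation": [0, 0, -20], "hand": 0.65},
    {"turn": [0, 0, 0], "translation": [0, 0, -20], "hand": 0.65},
    {"turn": [0, 0, 0], "translation": [0, 0, -10], "hand": 0.65},
    {"turn": [0, 0, 0], "translation": [0, 0, 0], "hand": 0.65}
  ]
}}

```text
time_s: 22.0
eef_pos: [477.7, 197.7, 183.0]
ee_rot: [0.0, 0.972, 0.235, 0.002]
force: [1.1, 0.3, 0.0]
grip_width: 0.65
grip_force: 0.0
```

```bash
python3 d.py 570 -210 145; python3 chk.py 477 197.7 19.5 30 75; python3 chk.py 570 -210 13 10 45
```

```text
t 22.0 pos [477.7 197.7 183. ] delta tool [-104.5  404.7   38.1] rotvec [ 0.001 -0.004  0.   ] F [1.1 0.3 0. ] w 0.65 0.0
in target tool axes [-104.3  404.8   38. ]
side 263 [477.4 197.9]
side 172 [ 571.1 -210.5]
top 41 [ 569.3 -209.3]
```

Call:
{"name": "move_arm", "arguments": {
  "moves": [
    {"turn": [0, 0, 0], "translation": [-4, 15, 0], "hand": 0.65},
    {"turn": [0, 0, 0], "translation": [-8, 31, 0], "hand": 0.65},
    {"turn": [0, 0, 0], "translation": [-8, 31, 0], "hand": 0.65},
    {"turn": [0, 0, 0], "translation": [-8, 31, 0], "hand": 0.65},
    {"turn": [0, 0, 0], "translation": [-8, 31, 0], "hand": 0.65},
    {"turn": [0, 0, 0], "translation": [-8, 31, 0], "hand": 0.65},
    {"turn": [0, 0, 0], "translation": [-8, 31, 0], "hand": 0.65},
    {"turn": [0, 0, 0], "translation": [-8, 31, 0], "hand": 0.65},
    {"turn": [0, 0, 0], "translation": [-8, 31, 0], "hand": 0.65},
    {"turn": [0, 0, 0], "translation": [-8, 31, 0], "hand": 0.65}
  ]
}}

```text
time_s: 23.03
eef_pos: [543.3, -100.2, 179.4]
ee_rot: [-0.001, 0.972, 0.235, -0.001]
force: [0.7, -0.0, 0.7]
grip_width: 0.646
grip_force: 0.0
```

Call:
{"name": "move_arm", "arguments": {
  "moves": [
    {"turn": [0, 0, 0], "translation": [-8, 31, 0], "hand": 0.65},
    {"turn": [0, 0, 0], "translation": [-8, 31, 0], "hand": 0.65},
    {"turn": [0, 0, 0], "translation": [-7, 27, 8], "hand": 0.65},
    {"turn": [0, 0, 0], "translation": [-5, 19, 18], "hand": 0.65},
    {"turn": [0, 0, 0], "translation": [0, 3, 20], "hand": 0.65},
    {"turn": [0, 0, 0], "translation": [0, 0, 15], "hand": 0.65},
    {"turn": [0, 0, 0], "translation": [0, 0, 8], "hand": 0.65},
    {"turn": [0, 0, 0], "translation": [0, 0, 0], "hand": 0.65},
    {"turn": [0, 0, 0], "translation": [0, 0, 0], "hand": 0.65}
  ]
}}

```text
time_s: 23.78
eef_pos: [569.4, -210.0, 111.5]
ee_rot: [-0.0, 0.972, 0.235, -0.0]
force: [0.5, -0.2, 0.2]
grip_width: 0.654
grip_force: 0.0
```

```bash
python3 d.py 570 -210 65
```

```text
t 23.7833 pos [ 569.4 -210.   111.5] delta tool [ 0.5  0.3 46.5] rotvec [-0.001  0.     0.   ] F [ 0.5 -0.2  0.2] w 0.654 0.0
in target tool axes [ 0.5  0.3 46.5]
```

Call:
{"name": "move_arm", "arguments": {
  "moves": [
    {"turn": [0, 0, 0], "translation": [0.5, 0, 7], "hand": 0.65},
    {"turn": [0, 0, 0], "translation": [0, 0, 15], "hand": 0.65},
    {"turn": [0, 0, 0], "translation": [0, 0, 15], "hand": 0.65},
    {"turn": [0, 0, 0], "translation": [0, 0, 9], "hand": 0.65},
    {"turn": [0, 0, 0], "translation": [0, 0, 0], "hand": 0.65},
    {"turn": [0, 0, 0], "translation": [0, 0, 0], "hand": 0.1},
    {"turn": [0, 0, 0], "translation": [0, 0, 0], "hand": 0.1},
    {"turn": [0, 0, 0], "translation": [0, 0, 0], "hand": 0.1},
    {"turn": [0, 0, 0], "translation": [0, 0, 0], "hand": 0.1},
    {"turn": [0, 0, 0], "translation": [0, 0, 0], "hand": 0.1}
  ],
  "grip_force": 25
}}

```text
time_s: 24.62
eef_pos: [570.4, -210.3, 66.7]
ee_rot: [0.001, 0.972, 0.235, 0.001]
force: [0.4, 1.1, 6.2]
grip_width: 0.258
grip_force: 24.7
```

```bash
python3 d.py 426.9 171.6 150
```

```text
t 24.6167 pos [ 570.4 -210.3   66.7] delta tool [  47.1 -405.1  -83.9] rotvec [ 0.002 -0.001  0.   ] F [0.4 1.1 6.2] w 0.258 24.68543976545334
in target tool axes [  47.  -405.3  -83.3]
```

Call:
{"name": "move_arm", "arguments": {
  "moves": [
    {"turn": [0, 0, 0], "translation": [0, 0, -4], "hand": 0.1},
    {"turn": [0, 0, 0], "translation": [0, 0, -10], "hand": 0.1},
    {"turn": [0, 0, 0], "translation": [0, 0, -18], "hand": 0.1},
    {"turn": [0, 0, 0], "translation": [0, 0, -22], "hand": 0.1},
    {"turn": [0, 0, 0], "translation": [0, 0, -20], "hand": 0.1},
    {"turn": [0, 0, 0], "translation": [1, -8, -14], "hand": 0.1},
    {"turn": [0, 0, 0], "translation": [2, -16, -6], "hand": 0.1},
    {"turn": [0, 0, 0], "translation": [3, -24, 0], "hand": 0.1},
    {"turn": [0, 0, 0], "translation": [3, -30, 0], "hand": 0.1},
    {"turn": [0, 0, 0], "translation": [4, -30, 0], "hand": 0.1}
  ]
}}

```text
time_s: 25.45
eef_pos: [531.4, -107.2, 160.3]
ee_rot: [0.0, 0.972, 0.235, 0.0]
force: [1.0, 0.9, -1.0]
grip_width: 0.252
grip_force: 24.6
```

Call:
{"name": "move_arm", "arguments": {
  "moves": [
    {"turn": [0, 0, 0], "translation": [3, -30, 0], "hand": 0.1},
    {"turn": [0, 0, 0], "translation": [4, -30, 0], "hand": 0.1},
    {"turn": [0, 0, 0], "translation": [3, -30, 0], "hand": 0.1},
    {"turn": [0, 0, 0], "translation": [4, -30, 0], "hand": 0.1},
    {"turn": [0, 0, 0], "translation": [3, -30, 0], "hand": 0.1},
    {"turn": [0, 0, 0], "translation": [4, -30, 0], "hand": 0.1},
    {"turn": [0, 0, 0], "translation": [3, -30, 0], "hand": 0.1},
    {"turn": [0, 0, 0], "translation": [3, -30, 0], "hand": 0.1},
    {"turn": [0, 0, 0], "translation": [3, -28, 0], "hand": 0.1},
    {"turn": [0, 0, 0], "translation": [2, -16, 0], "hand": 0.1}
  ]
}}

```text
time_s: 26.28
eef_pos: [429.5, 161.3, 160.3]
ee_rot: [-0.0, 0.972, 0.236, 0.0]
force: [0.3, -0.4, -0.4]
grip_width: 0.257
grip_force: 24.6
```

Call:
{"name": "move_arm", "arguments": {
  "moves": [
    {"turn": [0, 0, 0], "translation": [1, -7, 0], "hand": 0.1},
    {"turn": [0, 0, 0], "translation": [0, 0, 0], "hand": 0.1},
    {"turn": [0, 0, 0], "translation": [0, 0, 0], "hand": 0.1}
  ]
}}

```text
time_s: 26.53
eef_pos: [428.7, 165.5, 159.9]
ee_rot: [0.0, 0.972, 0.235, 0.0]
force: [0.5, -0.2, 0.6]
grip_width: 0.252
grip_force: 24.6
```

```bash
python3 d.py 426.9 171.6 72.5
```

```text
t 26.5333 pos [428.7 165.5 159.9] delta tool [ 1.1 -6.3 87.4] rotvec [ 0. -0.  0.] F [ 0.5 -0.2  0.6] w 0.252 24.566954970359802
in target tool axes [ 1.2 -6.3 87.4]
```

Call:
{"name": "move_arm", "arguments": {
  "moves": [
    {"turn": [0, 0, 0], "translation": [1, -4, 5], "hand": 0.1},
    {"turn": [0, 0, 0], "translation": [0, -2, 11], "hand": 0.1},
    {"turn": [0, 0, 0], "translation": [0, 0, 14], "hand": 0.1},
    {"turn": [0, 0, 0], "translation": [0, 0, 14], "hand": 0.1},
    {"turn": [0, 0, 0], "translation": [0, 0, 8], "hand": 0.1},
    {"turn": [0, 0, 0], "translation": [0, 0, 0], "hand": 0.1},
    {"turn": [0, 0, 0], "translation": [0, 0, 0], "hand": 0.1}
  ]
}}

```text
time_s: 27.12
eef_pos: [426.7, 171.3, 107.6]
ee_rot: [-0.0, 0.972, 0.235, -0.0]
force: [0.5, 0.1, -0.3]
grip_width: 0.257
grip_force: 24.6
```

```bash
python3 d.py 426.9 171.6 72.5; python3 chk.py 426.9 171.6 13 48 85
```

```text
t 27.1167 pos [426.7 171.3 107.6] delta tool [ 0.3 -0.2 35.1] rotvec [-0.     0.    -0.001] F [ 0.5  0.1 -0.3] w 0.257 24.57021653652191
in target tool axes [ 0.3 -0.2 35.1]
side 145 [427.6 171.2]
```

Call:
{"name": "move_arm", "arguments": {
  "moves": [
    {"turn": [0, 0, 0], "translation": [0, 0, 8], "hand": 0.1},
    {"turn": [0, 0, 0], "translation": [0, 0, 8], "hand": 0.1},
    {"turn": [0, 0, 0], "translation": [0, 0, 8], "hand": 0.1},
    {"turn": [0, 0, 0], "translation": [0, 0, 5], "hand": 0.1},
    {"turn": [0, 0, 0], "translation": [0, 0, 2.5], "hand": 0.1},
    {"turn": [0, 0, 0], "translation": [0, 0, 1.5], "hand": 0.1},
    {"turn": [0, 0, 0], "translation": [0, 0, 1], "hand": 0.1},
    {"turn": [0, 0, 0], "translation": [0, 0, 0], "hand": 0.1},
    {"turn": [0, 0, 0], "translation": [0, 0, 0], "hand": 0.1}
  ]
}}

```text
time_s: 27.97
eef_pos: [426.7, 171.7, 73.8]
ee_rot: [0.0, 0.972, 0.235, 0.0]
force: [-0.8, 0.5, -0.0]
grip_width: 0.255
grip_force: 24.6
```

Call:
{"name": "move_arm", "arguments": {
  "moves": [
    {"turn": [0, 0, 0], "translation": [0, 0, 1], "hand": 0.1},
    {"turn": [0, 0, 0], "translation": [0, 0, 0.5], "hand": 0.1},
    {"turn": [0, 0, 0], "translation": [0, 0, 0], "hand": 0.1},
    {"turn": [0, 0, 0], "translation": [0, 0, 0], "hand": 0.1}
  ]
}}

```text
time_s: 28.3
eef_pos: [426.9, 171.8, 72.7]
ee_rot: [0.0, 0.972, 0.235, 0.001]
force: [-0.4, -0.2, 5.1]
grip_width: 0.257
grip_force: 25.1
```

Call:
{"name": "move_arm", "arguments": {
  "moves": [
    {"turn": [0, 0, 0], "translation": [0, 0, 0], "hand": 0.6},
    {"turn": [0, 0, 0], "translation": [0, 0, 0], "hand": 0.6},
    {"turn": [0, 0, 0], "translation": [0, 0, 0], "hand": 0.6},
    {"turn": [0, 0, 0], "translation": [0, 0, 0], "hand": 0.6},
    {"turn": [0, 0, 0], "translation": [0, 0, -10], "hand": 0.6},
    {"turn": [0, 0, 0], "translation": [0, 0, -20], "hand": 0.6},
    {"turn": [0, 0, 0], "translation": [0, 0, -25], "hand": 0.6},
    {"turn": [0, 0, 0], "translation": [0, 0, -25], "hand": 0.6},
    {"turn": [0, 0, 0], "translation": [0, 0, -25], "hand": 0.6},
    {"turn": [0, 0, 0], "translation": [0, 0, -25], "hand": 0.6}
  ]
}}

```text
time_s: 29.13
eef_pos: [426.3, 171.7, 203.3]
ee_rot: [-0.0, 0.972, 0.235, -0.0]
force: [0.4, -0.2, -0.3]
grip_width: 0.6
grip_force: 0.0
```

Call:
{"name": "move_arm", "arguments": {
  "moves": [
    {"turn": [0, 0, 0], "translation": [0, 15, -15], "hand": 0.6},
    {"turn": [0, 0, 0], "translation": [0, 30, 0], "hand": 0.6},
    {"turn": [0, 0, 0], "translation": [0, 30, 0], "hand": 0.6},
    {"turn": [0, 0, 0], "translation": [0, 30, 0], "hand": 0.6},
    {"turn": [0, 0, 0], "translation": [0, 30, 0], "hand": 0.6},
    {"turn": [0, 0, 0], "translation": [0, 15, 0], "hand": 0.6},
    {"turn": [0, 0, 0], "translation": [0, 0, 0], "hand": 0.6},
    {"turn": [0, 0, 0], "translation": [0, 0, 0], "hand": 0.6},
    {"turn": [0, 0, 0], "translation": [0, 0, 0], "hand": 0.6}
  ]
}}

```text
time_s: 29.88
eef_pos: [494.7, 39.0, 217.0]
ee_rot: [-0.0, 0.972, 0.235, -0.0]
force: [-0.1, -0.3, 0.1]
grip_width: 0.599
grip_force: 0.0
```

```bash
python3 chk.py 426.9 171.6 13 30 50 e; for a in "477 197.7 19.5 30 75" "538 229 25.5 30 85" "609.7 265.6 31 40 115"; do python3 chk.py $a; done; python3 - <<'E'
import cv2,numpy as np
a=cv2.imread("pics/e_side.png")[60:384,130:350];b=cv2.imread("pics/e_top.png")[130:265,130:430]
a=cv2.resize(a,None,fx=1.8,fy=1.8)
b=cv2.resize(b,None,fx=1.3,fy=1.3)
c=np.zeros((600,800,3),np.uint8);c[:a.shape[0],:a.shape[1]]=a;c[:b.shape[0],400:400+b.shape[1]]=b
cv2.imwrite("pics/e.png",cv2.convertScaleAbs(c,alpha=1.5,beta=10))
E
```

```text
side 78 [427.8 171.8]
side 260 [477.4 197.8]
top 79 [475.2 198.9]
side 273 [538.1 229.6]
top 124 [536.2 230.8]
side 664 [609.8 266.4]
top 290 [607.9 267.4]
```

View pics/e.png

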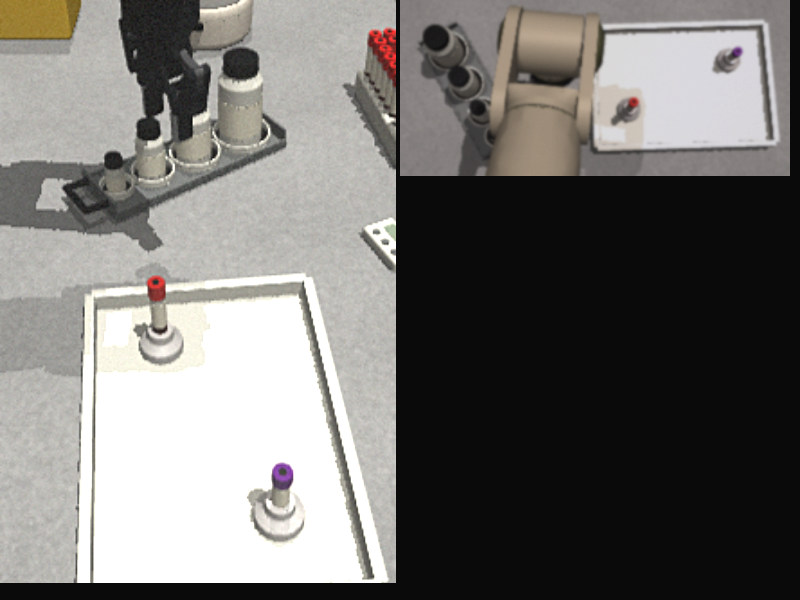

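All four bottles stand upright and centred in their seats, in order from (115,178) to (240,100). Both stands are upright and unmoved at (160,345) and (280,510).

```bash
python3 -c "
from rig import *
print(finish_job())"
```

```text
the job is handed in; nothing more can be done
None
```

The job is handed in: all four bottles stand upright in their seats, smallest next to the handle, each about 2 mm or less from its seat's centre by the camera fits, with both tube stands left where they were (about 30 s of the 106 s used); the hand-in gave no verdict.

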